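# Pack the stoppered tubes in the carrier and close it up

### The job

Pack up the stoppered test tubes that lie on the slanted wooden rest: swing the turn-button off the lid of the grey tube carrier, lift the lid off and lay it on the bench clear of the carrier, then drop every tube from the rest into the carrier, bottom end down, one to a cell. When all are in, put the lid back squarely and fully home and swing the turn-button right across it again; leave the other things on the bench alone.

Things in the scene. Friction and masses are not known exactly. Their poses are not given: they have to be found in the camera images.
- carrier: grey upright tube carrier, fixed to the bench (foot flange 96 x 126 x 5 mm). 64 mm (its x) by 94 mm (its y), 126 mm high; origin under its centre, z up. Six open cells 26 x 26 mm at x = -15, +15 and y = -30, 0, +30 mm, floor at z = 6, mouths at z = 126 mm; all walls 4 mm. A bracket and pivot post (x within 9, y = 47 to 92 mm, up to z = 135 mm) carry the turn-button
- lid: loose white cap, 120 g, at first on the carrier. Top plate 78 (its x) x 108 (its y) x 6 mm, under its edge a skirt 12 mm deep, 3 mm thick (4 mm play all round on the carrier). Origin: centre of the skirt's lower edge, z up. Fully home its origin is at x = 0, y = 0, z = 114 mm of the carrier, axes along the carrier's (either way round), upper face at 132 mm
- lid_knob (a point): middle of the lid's black round upright knob, 20 mm in diameter, 25 mm high, on the middle of the plate; this point is 30.5 mm above the lid's origin
- turn_button (a joint): steel bar 14 mm wide, 6 mm thick, reaching 57 mm from its upright pivot at the carrier's x = 0, y = +80 mm; underside 3.5 mm above the lid. 0 rad (a stop): across the lid, pointing to the carrier's -y; grows anticlockwise seen from above to a stop at 1.6 rad, pointing to the carrier's +x, clear of the lid. Light friction (0.4 N at the pin) holds it where left
- button_pin (a point): upright black pin by which the turn-button is swung, 12 mm in diameter, 27 mm high, 40 mm from the pivot; this point is on its axis, 14 mm above the bar's upper face and 13 mm below the pin's top
- button_pivot (a point): pivot of the turn-button, on its axis at the bar's upper face
- rest: wooden slanted rest fixed to the bench, 115 mm (its x) by 180 mm (its y), grooves at y = -69, -23, +23, +69 mm. Tubes lie in them at 50 degrees from the horizontal, bottom end toward its -x against a ledge, stopper up and toward its +x. Board and ribs support the lower 62 mm of a tube; above that it is free on all sides. Origin under its centre
- tube1: stoppered glass test tube (absent in some starts), 30 g: glass 16 mm in diameter, 100 mm long, with a brown stopper 19 mm in diameter in its mouth, 112 mm in all. Origin at the centre of its bottom end; z runs along it to the stopper. On the rest, grip the glass 75 to 95 mm from the bottom; neighbours lie 46 mm apart. It may drop the last 7 cm into a cell unharmed
- tube2: stoppered glass test tube (absent in some starts), 30 g: glass 16 mm in diameter, 100 mm long, with a brown stopper 19 mm in diameter in its mouth, 112 mm in all. Origin at the centre of its bottom end; z runs along it to the stopper. On the rest, grip the glass 75 to 95 mm from the bottom; neighbours lie 46 mm apart. It may drop the last 7 cm into a cell unharmed
- tube3: stoppered glass test tube (absent in some starts), 30 g: glass 16 mm in diameter, 100 mm long, with a brown stopper 19 mm in diameter in its mouth, 112 mm in all. Origin at the centre of its bottom end; z runs along it to the stopper. On the rest, grip the glass 75 to 95 mm from the bottom; neighbours lie 46 mm apart. It may drop the last 7 cm into a cell unharmed
- tube4: stoppered glass test tube (absent in some starts), 30 g: glass 16 mm in diameter, 100 mm long, with a brown stopper 19 mm in diameter in its mouth, 112 mm in all. Origin at the centre of its bottom end; z runs along it to the stopper. On the rest, grip the glass 75 to 95 mm from the bottom; neighbours lie 46 mm apart. It may drop the last 7 cm into a cell unharmed
- beaker: bystander: empty beaker, 54 mm in diameter, 68 mm high, origin under its centre; not to be moved
- counter: bystander: hand tally counter, 29 x 42 mm, 45 mm high, origin under its centre; not to be moved
- brown_dropper: bystander: dropper bottle, 33 mm in diameter, 106 mm high, origin under its centre; not to be moved
- eyepieces (a point): front of the eyepieces of the microscope, a fixed bystander 350 mm high that always stands at the same place and fills the space from this point 0.28 m on along the world's +x and 0.09 m to either side of it in y; pass between it and the robot. The bench between the rest and the carrier, in front of the microscope, is free for the lid

How it is judged:
On the way, in this order (a step that is already met when the one before it is completed fails the run):
1. the lid is off and lies on the bench, clear of the carrier (height (world z) of lid below 0.02 m and horizontal distance between lid and carrier above 0.08 m), for 0.2 s.
2. every tube stands in a cell of the carrier, bottom down (x of tube1 in the frame of carrier between -0.028 and 0.028 m and y of tube1 in the frame of carrier between -0.043 and 0.043 m and z of each of tube1, tube2, tube3, tube4 in the frame of carrier below 0.016 m and angle between each of tube1, tube2, tube3, tube4's own z axis and vertical below 0.2 rad and x of tube2 in the frame of carrier between -0.028 and 0.028 m and y of tube2 in the frame of carrier between -0.043 and 0.043 m and x of tube3 in the frame of carrier between -0.028 and 0.028 m and y of tube3 in the frame of carrier between -0.043 and 0.043 m and x of tube4 in the frame of carrier between -0.028 and 0.028 m and y of tube4 in the frame of carrier between -0.043 and 0.043 m), for 0.2 s.
At the end, for the whole second after the job is handed in: every tube stands on the floor of a cell of the carrier, bottom down (tilted less than 0.2 rad); the lid is home on the carrier (within 7 mm of centre, within 4 mm of its seated height, level, square within 0.12 rad); the turn-button is across it (less than 0.25 rad); all at rest (all of step 2 and x of lid in the frame of carrier between -0.007 and 0.007 m and y of lid in the frame of carrier between -0.007 and 0.007 m and z of lid in the frame of carrier between 0.11 and 0.118 m and angle between lid's own z axis and vertical below 0.05 rad and angle between the x axis of lid and the x axis of carrier, either way round below 0.12 rad and value of joint turn_button below 0.25 rad and linear speed of lid below 0.02 m/s and linear speed of each of tube1, tube2, tube3, tube4 below 0.03 m/s); the robot touches nothing.
It fails at once if the beaker is pushed more than 5 cm or knocked over (distance of beaker from where it was at the start of the episode above 0.05 m or angle between beaker's own z axis and vertical above 0.6 rad).
It fails at once if the tally counter is pushed more than 5 cm or knocked over (distance of counter from where it was at the start of the episode above 0.05 m or angle between counter's own z axis and vertical above 0.6 rad).
It fails at once if the dropper bottle is pushed more than 5 cm or knocked over (distance of brown_dropper from where it was at the start of the episode above 0.05 m or angle between brown_dropper's own z axis and vertical above 0.6 rad).
Of tube1, tube2, tube3, tube4 only 2 to 4 are there at a start; the rules pass over those that are not, and their reading is None.
At some moment in a run one of lid may be knocked a few centimetres aside while the robot is not near it.
It also fails if it takes over 210 s, if anything falls off the work surface, if the arm or the gripper's body presses on something with over 40 N, if the wrist force passes 120 N, or if a joint passes its speed limit or range.

### The arm

A 6-joint arm with a two-finger parallel gripper is mounted at the origin on a cart in front of the work surface, level with it; the furniture and walls round the work are solid. World frame = base frame: x ahead of the robot, y to its left, z up, the work surface at z = 0. Lengths are in m, angles in rad, forces in N, time in s.
With the tool pointing down it reaches from about 0.25 to 0.725 m from the base axis. Payload 4 kg.
Tool frame: the origin (TCP) lies midway between the tips of the shut fingers; the grasp point (between the pads) lies 19 mm behind it; z points along the fingers, y is the line along which they close (so a half turn about z gives the same grasp; the last joint's range is limited). The gripper opens to 85 mm and grips with 20 to 120 N. Pads are 22 mm wide; open, the fingers measure 114 mm over their backs; the gripper's body (76 mm by 85 mm) begins 54 mm behind the grasp point. The pads swing forward as they close: fully open they stand 13 mm farther back than shut.
Start: joints at [-1.162, 0.241, 0.005, 1.335, 0, 1.571], TCP at [0.199, -0.459, 0.201] pointing down, gripper open.
Joint ranges: [-2.72, 2.72], [-1.05, 1.87], [-1.09, 1.28], [-1.99, 2.15], [-1.42, 1.44], [-3.14, 3.14]. Speed limits (rad/s): [2.79, 2.79, 3.14, 3.14, 3.14, 3.14].

### API

Orientations are given as a unit quaternion [x, y, z, w].
In Python, from workcell import monitor, vision, job gives the robot as it stands.
- The arm moves only by the tool move_arm, never from a script. Its argument "moves" is a list that holds one entry, the list of rows, each a list of 5 numbers: the shift along the world's x, y, z in m, then the turn about the world's z in degrees, then the opening in per cent of the stroke, from 0 (shut) to 100 (fully open). In form: [[[x, y, z, turn, gripper], ...]]. A call has 1 to 5 rows; each row is the pose to reach, as a shift and turn from the pose commanded when the call began; what a row does not reach only later rows make up. A row lasts 1/8 s, in which the tool goes at most 62.5 mm and 10.7 degrees, less where a joint would pass 70% of its speed; a pose out of reach is approached as far as the arm can. A call with a gripper value outside its range is refused whole. The fingers move at their own pace and stop on an object; the grip force is fixed at half the most. Time passes only in rows, so rows that repeat a pose let the fingers close. It gives the time, the measured TCP pose, the force, the opening and the grip force at its end, in the units of the state.
- monitor.get_obs(): the state, without advancing time (a new reading comes with each control period).
- vision.camera(name): name is "scene" or "top"; returns a dict with "color" (480x640x3 uint8, red, green, blue), "camera_matrix" (3x3 intrinsics, pixels), "k1" (the pictures are not rectified: a ray, as slopes to the right and down, at radius r is drawn at 1 + k1 r^2 times it, then the intrinsics apply), "eye" and "attitude" of the camera in the world. Camera axes: x right, y up, looking along -z (the intrinsics and any distortion apply to the point x, -y, -z); pixel columns grow to the right and rows downward; lengths in m; the calibration is good to about 2 mm. A picture is of the moment at which its call begins. There is no depth.
- job.job_done(): hands the job in; it is judged then, once.
The state is a dict: "clock": time; "joint_pos": joint angles; "joint_vel": joint speeds; "tau": joint torques, N m; "eef_pos": TCP position; "tool_rot": TCP orientation; "ft_force": force on the tool from outside, world axes, zero at the start; "ft_torque": the same for the moment, N m; "grip_width": finger opening in m; "grasp_force": force on a finger pad.
Only numpy, scipy, OpenCV 4.12 (cv2) and the standard library are available. Lean on these libraries where they do the work, as an engineer would, in place of code of your own. Each camera call takes 0.05 s, during which the arm holds its last target. There are 200 camera calls.

## Working session

There is one attempt and no reset: what is moved stays moved. The work goes in short steps, Python scripts to look and compute and a tool call to move; the robot and the scene stay as the last step left them, time stands still between calls to the robot, and variables do not carry over. Pictures are saved under pics/ and viewed, at most 14 in all, crops included, and the job is handed in when it is done.

Besides the shell and the picture viewer there is one more tool, called after "Call:" as name(argument=value, ...) on one line, values as JSON. move_arm: Moves the arm, as the interface text tells. Its arguments: {"type":"object","properties":{"moves":{"type":"array","items":{"type":"array","items":{"type":"array","items":{"type":"number"}}}}},"required":["moves"]}

```bash
mkdir -p pics; cat > h.py <<'E'
import numpy as np, cv2
from scipy.spatial.transform import Rotation as R
from workcell import monitor, vision, job
def cam(n,save=None):
    c=vision.camera(n)
    if save: cv2.imwrite('pics/'+save,c['color'][:,:,::-1])
    return c
def Rm(c):
    a=np.array(c['attitude'],float)
    return R.from_quat(a).as_matrix() if a.size==4 else a.reshape(3,3)
def ray(c,u,v):
    K=np.array(c['camera_matrix']);x=(u-K[0,2])/K[0,0];y=(v-K[1,2])/K[1,1]
    a,b=x,y
    for _ in range(20):
        s=1+c['k1']*(a*a+b*b);a,b=x/s,y/s
    return Rm(c)@np.array([a,-b,-1.])
def at(c,u,v,z):
    d=ray(c,u,v);e=np.array(c['eye']);return e+d*(z-e[2])/d[2]
def proj(c,p):
    q=Rm(c).T@(np.array(p)-np.array(c['eye']));a,b=q[0]/-q[2],-q[1]/-q[2]
    s=1+c['k1']*(a*a+b*b);K=np.array(c['camera_matrix'])
    return np.array([K[0,0]*a*s+K[0,2],K[1,1]*b*s+K[1,2]])
def tri(c1,p1,c2,p2):
    d1,d2=ray(c1,*p1),ray(c2,*p2);e1,e2=np.array(c1['eye']),np.array(c2['eye'])
    t=np.linalg.lstsq(np.c_[d1,-d2],e2-e1,rcond=None)[0]
    a,b=e1+t[0]*d1,e2+t[1]*d2
    return (a+b)/2,np.linalg.norm(a-b)
E
python3 - <<'E'
from h import *
import pickle
d={}
for n in('scene','top'):
    c=cam(n,n+'0.png');d[n]=c;print(n,c['eye'],c['attitude'],c['camera_matrix'],c['k1'])
pickle.dump(d,open('c0.pkl','wb'))
o=monitor.get_obs();print(o)
E
```

```text
scene [-0.17031569  0.65746497  0.70048273] [-0.22412546  0.46179486  0.7658275  -0.38732612] [[456.49739578   0.         322.48788941]
 [  0.         456.49739578 243.8239602 ]
 [  0.           0.           1.        ]] 0.03784381612809362
top [0.32168691 0.09749298 1.76269591] [-0.0512238   0.0522406   0.71470045 -0.69559349] [[610.54042385   0.         328.42099691]
 [  0.         610.54042385 229.85407794]
 [  0.           0.           1.        ]] -0.10762939263040296
{'clock': 0.1, 'joint_pos': array([-1.16200896e+00,  2.41295546e-01,  3.84375683e-03,  1.33522459e+00,
       -1.58044809e-05,  1.57076903e+00]), 'joint_vel': array([-0.00151655, -0.00065317,  0.00173566,  0.00116764, -0.00154749,
       -0.00132238]), 'tau': array([ 1.49026877e-03, -3.73138440e+01,  2.53009790e+01,  1.09073086e-02,
        1.22869478e-04,  5.70392629e-06]), 'eef_pos': array([ 0.19848897, -0.45821604,  0.19971728]), 'tool_rot': array([ 9.79181026e-01,  2.02986784e-01, -1.98525454e-04, -9.18856818e-04]), 'ft_force': array([0.11152568, 0.17879753, 0.31985794]), 'ft_torque': array([ 0.04377936, -0.01560396,  0.0505678 ]), 'grasp_force': 0.0, 'grip_width': 0.08537009201718976}
```

View pics/scene0.png

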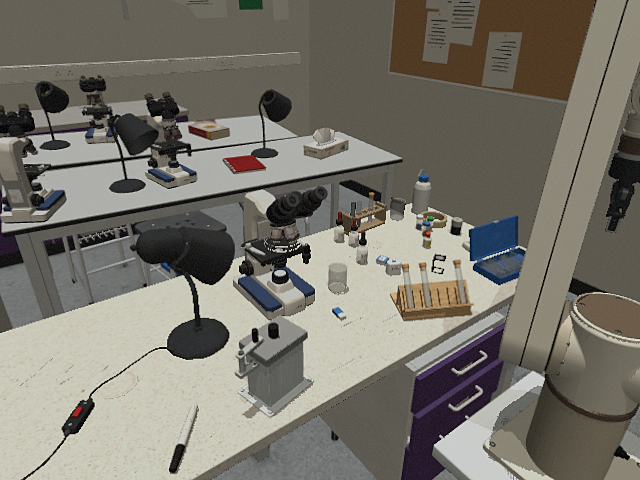

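View pics/top0.png

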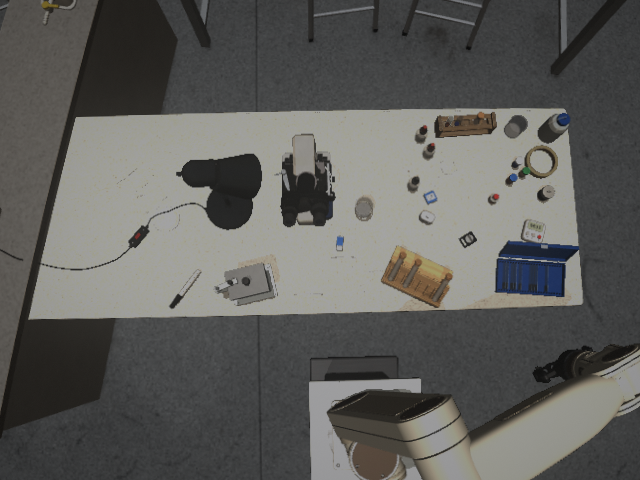

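Three tubes are on the rest (top view ~(396,262), (410,270), (440,290)). The carrier is near (250,283), with its button pointing left toward the lid knob. I'll zoom in on both.

```bash
python3 - <<'E'
import cv2,numpy as np
t=cv2.imread('pics/top0.png');s=cv2.imread('pics/scene0.png')
f=lambda im,x,y,w,h:cv2.resize(im[y:y+h,x:x+w],(400,300),interpolation=cv2.INTER_CUBIC)
m=np.vstack([np.hstack([f(t,205,250,80,60),f(t,375,240,88,66)]),np.hstack([f(s,225,310,100,75+0),f(s,385,250,100,75)])])
cv2.imwrite('pics/m0.png',m)
E
```

```text
(no output)
```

View pics/m0.png

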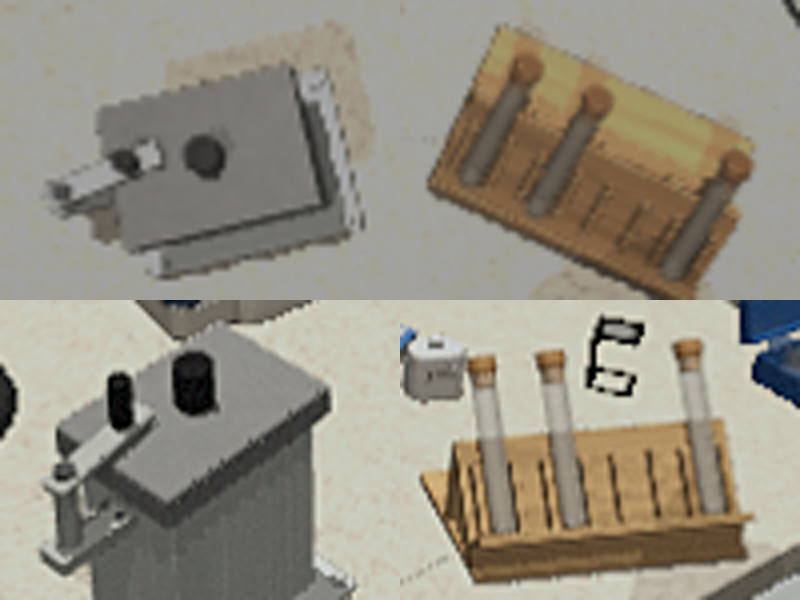

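```bash
python3 - <<'E'
from h import *
import pickle
d=pickle.load(open('c0.pkl','rb'));T,S=d['top'],d['scene']
np.set_printoptions(precision=4,suppress=True)
A=lambda x,y:(205+x/5-.4,250+y/5-.4)
B=lambda x,y:(375+(x-400)*.22-.4,240+y*.22-.4)
C=lambda x,y:(225+x/4-.4,310+(y-300)/4-.4)
D=lambda x,y:(385+(x-400)/4-.4,250+(y-300)/4-.4)
q=np.array([at(T,*A(*p),.132)[:2] for p in[(97,108),(293,66),(325,207),(133,250)]])
print('lid corners',q,q.mean(0),[np.linalg.norm(q[i]-q[i-1]) for i in range(4)])
for n,z,a,s in[('knobtop',.157,(207,154),(194,362)),('pintop',.1685,(125,158),(121,380)),('pivot',.1415,(60,192),(66,472))]:
    print(n,at(T,*A(*a),z),at(S,*C(*s),z),tri(T,A(*a),S,C(*s)))
for a,s,b,e in[((526,66),(482,360),(472,178),(505,530)),((595,98),(551,357),(542,210),(576,525)),((736,163),(688,348),(673,272),(714,512))]:
    p,r=tri(T,B(*a),S,D(*s));p2,r2=tri(T,B(*b),S,D(*e));v=p-p2
    print('tube',p,r,p2,r2,np.linalg.norm(v),np.degrees([np.arctan2(v[2],np.hypot(*v[:2])),np.arctan2(v[1],v[0])]))
E
```

```text
lid corners [[0.4577 0.375 ]
 [0.4776 0.2692]
 [0.4017 0.2531]
 [0.3813 0.3561]] [0.4296 0.3133] [np.float64(0.0786795896542248), np.float64(0.10763905356187992), np.float64(0.07759794356206648), np.float64(0.10497909392170428)]
knobtop [0.4299 0.3126 0.157 ] [0.4299 0.3142 0.157 ] (array([0.4303, 0.3132, 0.1562]), np.float64(0.0013342016958538387))
pintop [0.4281 0.3541 0.1685] [0.4255 0.355  0.1685] (array([0.428 , 0.3541, 0.1666]), np.float64(0.0007387995316461022))
pivot [0.4126 0.3934 0.1415] [0.414  0.3909 0.1415] (array([0.4121, 0.3924, 0.1437]), np.float64(0.00127250569386415))
tube [ 0.4921 -0.1079  0.1132] 0.001992354320054754 [ 0.4325 -0.0806  0.0289] 0.0009175374063116105 0.1067813880917586 [ 52.141  -24.6812]
tube [ 0.4717 -0.1489  0.1112] 0.0023750854001257154 [ 0.4119 -0.1235  0.0267] 0.002171307442525587 0.10660166879064728 [ 52.4344 -22.9916]
tube [ 0.4305 -0.232   0.1093] 0.0021114916060941224 [ 0.3704 -0.2041  0.0274] 0.0012865714472220003 0.10530717556885072 [ 51.021 -24.895]
```

The measurements agree with each other:

- **Carrier:** centre (0.430, 0.313), yaw about 11°, with the button at about 0.17 rad.
- **Tubes:** three, azimuth about -25°.

I'll move out and check which way joint 6 turns.

Call:
move_arm(moves=[[[0.03,0.04,0.03,-10,100],[0.05,0.09,0.06,-20,80],[0.07,0.14,0.06,-30,60],[0.09,0.2,0.06,-40,40],[0.11,0.26,0.06,-47,40]]])

```text
clock: 0.72
eef_pos: [0.3045, -0.2121, 0.2603]
tool_rot: [0.98, -0.201, 0.0, -0.0]
ft_force: [0.4, 0.8, -0.3]
grip_width: 0.0343
grasp_force: 0.0
```

```bash
cat > st.py <<'E'
from h import *
o=monitor.get_obs();m=R.from_quat(o['tool_rot']).as_matrix()
print('t',round(o['clock'],2),'q',o['joint_pos'].round(2),'tcp',o['eef_pos'].round(4),'closeline',np.degrees(np.arctan2(m[1,1],m[0,1])).round(1)%180,'zax',m[:,2].round(3),'w',round(o['grip_width'],4),'gf',round(o['grasp_force'],1),'F',o['ft_force'].round(1))
E
python3 st.py
```

```text
t 0.72 q [-0.61 -0.04 -0.15  1.45  0.    2.94] tcp [ 0.3045 -0.2121  0.2603] closeline 66.8 zax [ 0.  0. -1.] w 0.0343 gf 0.0 F [ 0.4  0.8 -0.3]
```

Call:
move_arm(moves=[[[0.01,0.04,0,10,40],[0.02,0.09,0,20,40],[0.03,0.14,0,30,40],[0.04,0.19,0,40,40],[0.05,0.24,0,50,40]]])

```text
clock: 1.35
eef_pos: [0.3541, 0.0279, 0.2604]
tool_rot: [0.972, 0.237, -0.0, 0.0]
ft_force: [1.5, -0.2, 0.5]
grip_width: 0.0341
grasp_force: 0.0
```

Call:
move_arm(moves=[[[0.01,0.05,0,10,40],[0.02,0.1,0,20,40],[0.04,0.16,0,30,40],[0.05,0.21,0,40,40],[0.06,0.26,0,50,40]]])

```text
clock: 1.98
eef_pos: [0.4142, 0.288, 0.26]
tool_rot: [0.78, 0.626, -0.001, 0.0]
ft_force: [1.7, -0.5, -0.2]
grip_width: 0.0342
grasp_force: 0.0
```

Call:
move_arm(moves=[[[0.01,0.05,0,10,40],[0.013,0.066,0,20,40],[0.013,0.066,-0.03,30,40],[0.013,0.066,-0.06,34.5,40],[0.013,0.066,-0.08,34.5,40]]])

```text
clock: 2.6
eef_pos: [0.4263, 0.3517, 0.1783]
tool_rot: [0.562, 0.827, -0.002, -0.0]
ft_force: [1.5, 0.8, -0.2]
grip_width: 0.0339
grasp_force: 0.0
```

```bash
python3 - <<'E'
import runpy;runpy.run_path('st.py')
from h import *
s=cam('scene');t=cam('top')
f=lambda c,x,y,w,h,:cv2.resize(c['color'][y:y+h,x:x+w,::-1],(400,300),interpolation=cv2.INTER_CUBIC)
cv2.imwrite('pics/a1.png',np.hstack([f(s,205,280,120,90),f(t,195,235,100,75)]))
E
```

```text
t 2.6 q [ 0.69  0.36  0.11  1.32 -0.    1.88] tcp [0.4263 0.3517 0.1783] closeline 21.6 zax [-0.003 -0.002 -1.   ] w 0.0339 gf 0.0 F [ 1.5  0.8 -0.2]
```

View pics/a1.png

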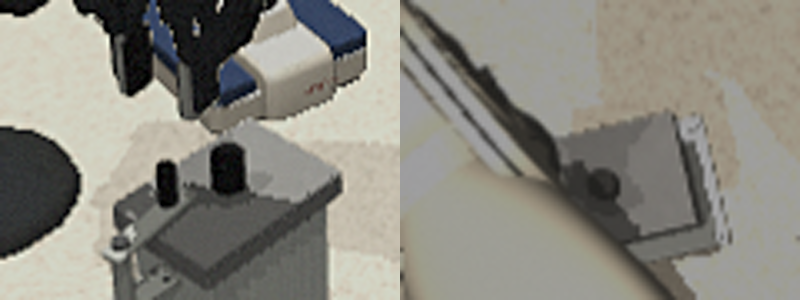

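```bash
python3 - <<'E'
from h import *
import pickle
d=pickle.load(open('c0.pkl','rb'));S=d['scene']
for p in[(.4263,.3517,.178),(.4263,.3517,.186),(.4275,.354,.1685)]: print((proj(S,p)-[205,280])*400/120)
E
```

```text
[169.84165829 148.47086394]
[169.05889606 136.65320544]
[165.96169001 162.81458161]
```

Call:
move_arm(moves=[[[0.001,0.002,-0.02,0,40],[0.001,0.002,-0.032,0,40],[0.001,0.002,-0.032,0,15],[0.001,0.002,-0.032,0,5],[0.001,0.002,-0.032,0,5]]])

```text
clock: 3.32
eef_pos: [0.4288, 0.3546, 0.1495]
tool_rot: [0.562, 0.827, 0.001, 0.0]
ft_force: [0.3, -0.6, 0.5]
grip_width: 0.0043
grasp_force: 0.0
```

```bash
python3 st.py
```

```text
t 3.33 q [0.69 0.38 0.06 1.25 0.   1.89] tcp [0.4288 0.3546 0.1495] closeline 21.6 zax [ 0.001  0.001 -1.   ] w 0.0043 gf 0.0 F [ 0.3 -0.6  0.5]
```

The fingers closed to 4 mm, so they missed the pin. I'll take a look.

```bash
python3 - <<'E'
from h import *
s=cam('scene')
f=lambda c,x,y,w,h,:cv2.resize(c['color'][y:y+h,x:x+w,::-1],(600,450),interpolation=cv2.INTER_CUBIC)
cv2.imwrite('pics/a2.png',f(s,205,280,120,90))
print((proj(s,monitor.get_obs()['eef_pos'])-[205,280])*5)
E
```

```text
[248.79888067 284.40552746]
```

View pics/a2.png

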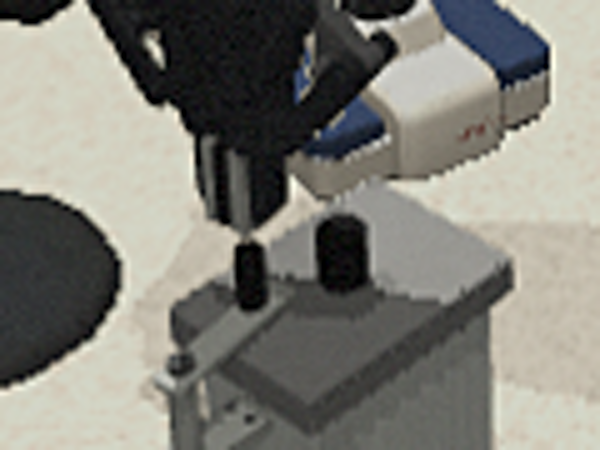

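The tips appear about 20 mm above where the TCP should project. I'll check the TCP against the start picture.

```bash
python3 - <<'E'
from h import *
import pickle
d=pickle.load(open('c0.pkl','rb'));S=d['scene'];T=d['top']
p=np.array([.19849,-.45822,.19972])
cl=np.array([-np.cos(np.radians(66.6)),np.sin(np.radians(66.6)),0])
for z in(0,.013,.03,.05):
  for k in(-.0427,.0427): print(z,k,proj(S,p+[0,0,z]+cl*k),proj(T,p+[0,0,z]+cl*k))
c=S['color'][150:250,570:640,::-1];c2=T['color'][330:400,520:640,::-1]
cv2.imwrite('pics/g0.png',np.hstack([cv2.resize(c,(350,500),interpolation=cv2.INTER_CUBIC),cv2.resize(cv2.copyMakeBorder(c2,0,30,0,0,0),(440,500-133+0),interpolation=cv2.INTER_CUBIC) if 0 else cv2.copyMakeBorder(cv2.resize(c2,(420,245),interpolation=cv2.INTER_CUBIC),0,255,0,0,0)]))
E
```

```text
0 -0.0427 [604.98992338 234.07518442] [561.77175891 353.54246998]
0 0.0427 [603.9281038  248.57941961] [532.8443816  368.30019613]
0.013 -0.0427 [606.6738084  229.27471399] [563.67118504 353.80490609]
0.013 0.0427 [605.70305857 243.5676774 ] [534.52511618 368.68982261]
0.03 -0.0427 [608.90883025 222.91391466] [566.20130251 354.1541068 ]
0.03 0.0427 [608.06089911 236.9220951 ] [536.76455358 369.20867352]
0.05 -0.0427 [611.58749081 215.30673438] [569.24707895 354.57390576]
0.05 0.0427 [610.88969229 228.96703613] [539.46136765 369.83304618]
```

View pics/g0.png

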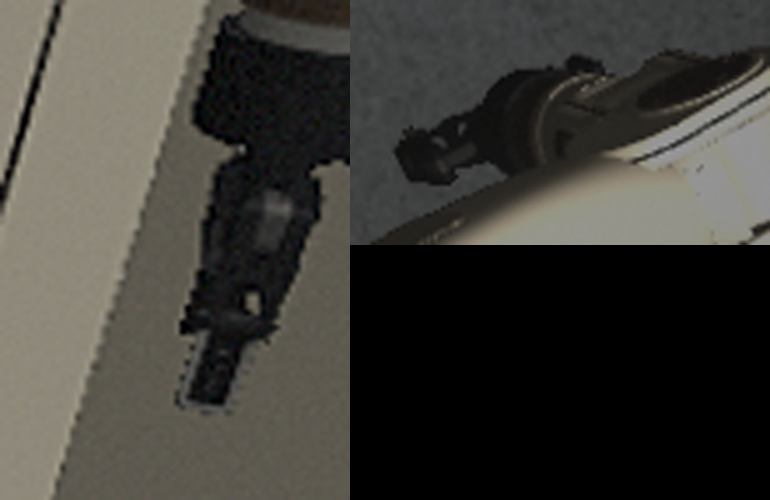

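Call:
move_arm(moves=[[[0,0,0,0,40],[0,0,0,0,40],[0,0,-0.006,0,40],[0,0,-0.012,0,40],[0,0,-0.012,0,40]]])

```text
clock: 4.0
eef_pos: [0.4277, 0.3538, 0.1355]
tool_rot: [0.562, 0.827, -0.001, -0.0]
ft_force: [-0.8, 0.4, -0.1]
grip_width: 0.034
grasp_force: 0.0
```

Call:
move_arm(moves=[[[0,0,0,0,15],[0,0,0,0,5],[0,0,0,0,5]]])

```text
clock: 4.38
eef_pos: [0.4291, 0.355, 0.1378]
tool_rot: [0.562, 0.827, 0.001, 0.0]
ft_force: [-0.4, 0.3, 4.2]
grip_width: 0.0043
grasp_force: 2.2
```

```bash
python3 - <<'E'
import runpy;runpy.run_path('st.py')
from h import *
s=cam('scene')
f=lambda c,x,y,w,h,:cv2.resize(c['color'][y:y+h,x:x+w,::-1],(600,450),interpolation=cv2.INTER_CUBIC)
cv2.imwrite('pics/a3.png',f(s,205,280,120,90))
E
```

```text
t 4.38 q [0.69 0.38 0.04 1.22 0.   1.89] tcp [0.4291 0.355  0.1378] closeline 21.6 zax [ 0.002  0.002 -1.   ] w 0.0043 gf 2.2 F [-0.4  0.3  4.2]
```

Contact came at reading 0.138, where the pin top should be at 0.1685. So the real tips sit about 30 mm above the reported TCP, which agrees with both pictures. I'll open, go lower and close.

Call:
move_arm(moves=[[[0,0,0.004,0,40],[0,0,0.004,0,40],[0,0,-0.01,0,40],[0,0,-0.018,0,40],[0,0,-0.018,0,40]]])

```text
clock: 5.05
eef_pos: [0.4274, 0.3534, 0.1168]
tool_rot: [0.562, 0.827, -0.002, -0.0]
ft_force: [0.4, 0.4, -0.7]
grip_width: 0.0343
grasp_force: 0.0
```

Call:
move_arm(moves=[[[0,0,0,0,20],[0,0,0,0,5],[0,0,0,0,5]]])

```text
clock: 5.42
eef_pos: [0.4287, 0.3544, 0.1189]
tool_rot: [0.562, 0.827, 0.0, 0.0]
ft_force: [0.7, -0.1, -0.3]
grip_width: 0.0096
grasp_force: 58.5
```

```bash
python3 - <<'E'
import runpy;runpy.run_path('st.py')
from h import *
s=cam('scene')
f=lambda c,x,y,w,h,:cv2.resize(c['color'][y:y+h,x:x+w,::-1],(600,450),interpolation=cv2.INTER_CUBIC)
cv2.imwrite('pics/a4.png',f(s,205,280,120,90))
E
```

```text
t 5.42 q [ 0.69  0.4   0.01  1.18 -0.    1.89] tcp [0.4287 0.3544 0.1189] closeline 21.6 zax [ 0.001  0.    -1.   ] w 0.0096 gf 58.5 F [ 0.7 -0.1 -0.3]
```

View pics/a4.png

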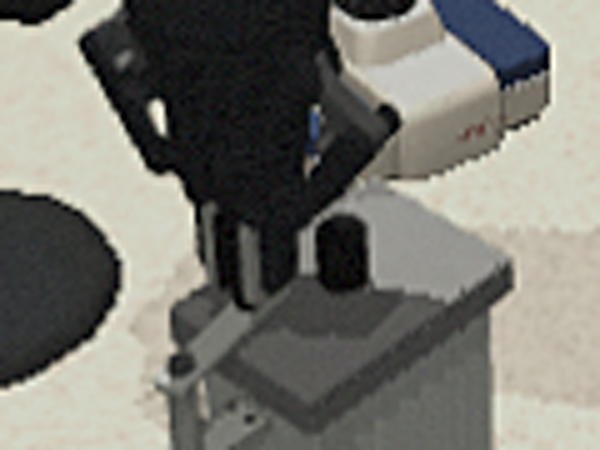

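The pin is held: pads close on it at (250,270) with 58 N. Now I'll loosen slightly and swing along the arc.

Call:
move_arm(moves=[[[0.006,0.003,0.001,10,17],[0.012,0.007,0.001,20,17],[0.0165,0.0125,0.001,30,17],[0.02,0.018,0.001,40,17],[0.023,0.025,0.001,50,17]]])

```text
clock: 6.1
eef_pos: [0.4514, 0.3793, 0.1197]
tool_rot: [0.157, 0.988, -0.0, -0.0]
ft_force: [-0.2, 0.0, -0.4]
grip_width: 0.0145
grasp_force: 0.2
```

Call:
move_arm(moves=[[[0.0016,0.0068,0,10,17],[0.002,0.0138,0,20,17],[0.0012,0.021,0,29,17],[0.0012,0.021,0,29,17],[0.0012,0.021,0,29,30]]])

```text
clock: 6.72
eef_pos: [0.4524, 0.4001, 0.1196]
tool_rot: [-0.091, 0.996, -0.0, -0.0]
ft_force: [-0.3, 0.0, 0.1]
grip_width: 0.0255
grasp_force: 0.0
```

```bash
python3 st.py
```

```text
t 6.72 q [0.72 0.49 0.15 1.24 0.   0.54] tcp [0.4524 0.4001 0.1196] closeline 100.5 zax [-0. -0. -1.] w 0.0255 gf 0.0 F [-0.3  0.   0.1]
```

Call:
move_arm(moves=[[[0,0,0.03,0,40],[0,0,0.07,0,60],[-0.01,-0.04,0.07,0,60],[-0.023,-0.087,0.07,0,60],[-0.023,-0.087,0.04,0,60]]])

```text
clock: 7.35
eef_pos: [0.4304, 0.3116, 0.1624]
tool_rot: [-0.09, 0.996, 0.001, 0.002]
ft_force: [0.6, 0.6, 0.1]
grip_width: 0.0512
grasp_force: 0.0
```

```bash
python3 - <<'E'
import runpy;runpy.run_path('st.py')
from h import *
s=cam('scene')
f=lambda c,x,y,w,h,:cv2.resize(c['color'][y:y+h,x:x+w,::-1],(600,450),interpolation=cv2.INTER_CUBIC)
cv2.imwrite('pics/a5.png',f(s,205,280,120,90))
E
```

```text
t 7.35 q [ 0.63  0.32  0.01  1.26 -0.    0.45] tcp [0.4304 0.3116 0.1624] closeline 100.3 zax [ 0.005  0.003 -1.   ] w 0.0512 gf 0.0 F [0.6 0.6 0.1]
```

View pics/a5.png

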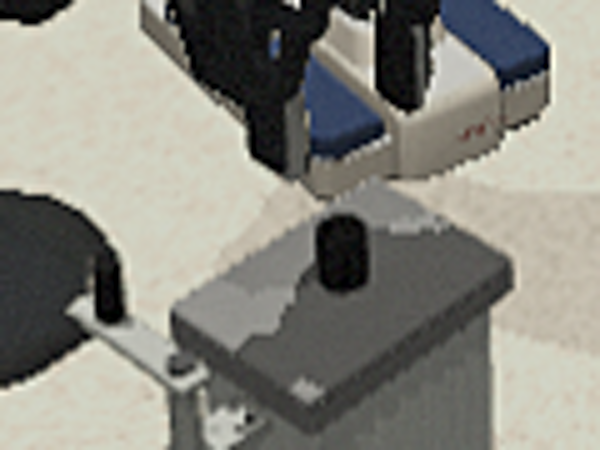

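The button is clear, its pin now at (108,290), and the fingers straddle the knob. I'll go down and grip it.

Call:
move_arm(moves=[[[0,0.001,-0.03,0,60],[0,0.001,-0.052,0,60],[0,0.001,-0.052,0,30],[0,0.001,-0.052,0,5],[0,0.001,-0.052,0,5]]])

```text
clock: 8.02
eef_pos: [0.4302, 0.3148, 0.1087]
tool_rot: [-0.092, 0.996, 0.001, 0.001]
ft_force: [0.0, -0.2, -1.3]
grip_width: 0.0176
grasp_force: 58.6
```

Call:
move_arm(moves=[[[0,0,0,0,5],[0,0,0.01,0,5],[0,0,0.03,0,5],[0,0,0.06,0,5],[0,0,0.06,0,5]]])

```text
clock: 8.65
eef_pos: [0.4313, 0.3156, 0.1707]
tool_rot: [-0.092, 0.996, 0.002, 0.003]
ft_force: [0.9, 0.2, -0.8]
grip_width: 0.0176
grasp_force: 58.7
```

```bash
python3 - <<'E'
import runpy;runpy.run_path('st.py')
from h import *
s=cam('scene')
f=lambda c,x,y,w,h,:cv2.resize(c['color'][y:y+h,x:x+w,::-1],(600,450),interpolation=cv2.INTER_CUBIC)
cv2.imwrite('pics/a6.png',f(s,205,280,120,90))
E
```

```text
t 8.65 q [0.63 0.32 0.03 1.28 0.   0.45] tcp [0.4313 0.3156 0.1707] closeline 100.6 zax [ 0.005  0.004 -1.   ] w 0.0176 gf 58.7 F [ 0.9  0.2 -0.8]
```

View pics/a6.png

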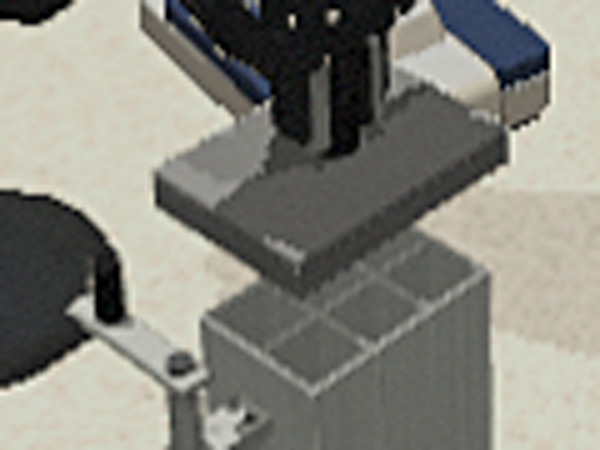

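The lid is off and the cells are open. I'll carry the lid to about (0.43, 0.10) and set it down.

Call:
move_arm(moves=[[[0,-0.05,0.005,0,5],[0,-0.11,0,0,5],[0,-0.17,-0.02,0,5],[0,-0.213,-0.06,0,5],[0,-0.213,-0.1,0,5]]])

```text
clock: 9.32
eef_pos: [0.4284, 0.0982, 0.0659]
tool_rot: [-0.09, 0.996, -0.0, -0.001]
ft_force: [1.4, 1.3, -1.4]
grip_width: 0.0175
grasp_force: 59.0
```

Call:
move_arm(moves=[[[0,0,-0.04,0,5],[0,0,-0.06,0,5],[0,0,-0.068,0,5],[0,0,-0.072,0,5],[0,0,-0.072,0,5]]])

```text
clock: 9.95
eef_pos: [0.4299, 0.1014, -0.0041]
tool_rot: [-0.092, 0.996, 0.0, 0.0]
ft_force: [-0.1, -0.2, -1.2]
grip_width: 0.0172
grasp_force: 58.9
```

```bash
python3 st.py
```

```text
t 9.95 q [ 0.23  0.34 -0.46  0.77  0.    0.05] tcp [ 0.4299  0.1014 -0.0041] closeline 100.6 zax [ 0.001  0.    -1.   ] w 0.0172 gf 58.9 F [-0.1 -0.2 -1.2]
```

Call:
move_arm(moves=[[[0,0,-0.002,0,5],[0,0,-0.002,0,40],[0,0,-0.002,0,40],[0,0,0.04,0,40],[0,0,0.1,0,40]]])

```text
clock: 10.58
eef_pos: [0.4278, 0.1009, 0.0954]
tool_rot: [-0.092, 0.996, -0.0, -0.002]
ft_force: [1.6, 0.1, 0.2]
grip_width: 0.0341
grasp_force: 0.0
```

Call:
move_arm(moves=[[[0.01,-0.03,0.05,-9,40],[0.02,-0.08,0.06,-18,40],[0.03,-0.14,0.06,-27,40],[0.046,-0.202,0.06,-35.5,40],[0.046,-0.202,0.04,-35.5,40]]])

```text
clock: 11.2
eef_pos: [0.4779, -0.1052, 0.137]
tool_rot: [0.219, 0.976, -0.0, 0.003]
ft_force: [-0.4, 0.9, -0.9]
grip_width: 0.034
grasp_force: 0.0
```

```bash
python3 - <<'E'
import runpy;runpy.run_path('st.py')
from h import *
s=cam('scene');t=cam('top')
f=lambda c,x,y,w,h,:cv2.resize(c['color'][y:y+h,x:x+w,::-1],(400,300),interpolation=cv2.INTER_CUBIC)
cv2.imwrite('pics/b1.png',np.vstack([np.hstack([f(s,385,220,120,90),f(t,360,215,120,90)]),np.hstack([f(s,240,270,160,120),f(t,230,215,160,120)])]))
E
```

```text
t 11.2 q [-0.22  0.25 -0.15  1.16 -0.    0.23] tcp [ 0.4779 -0.1052  0.137 ] closeline 64.7 zax [ 0.005 -0.002 -1.   ] w 0.034 gf 0.0 F [-0.4  0.9 -0.9]
```

View pics/b1.png

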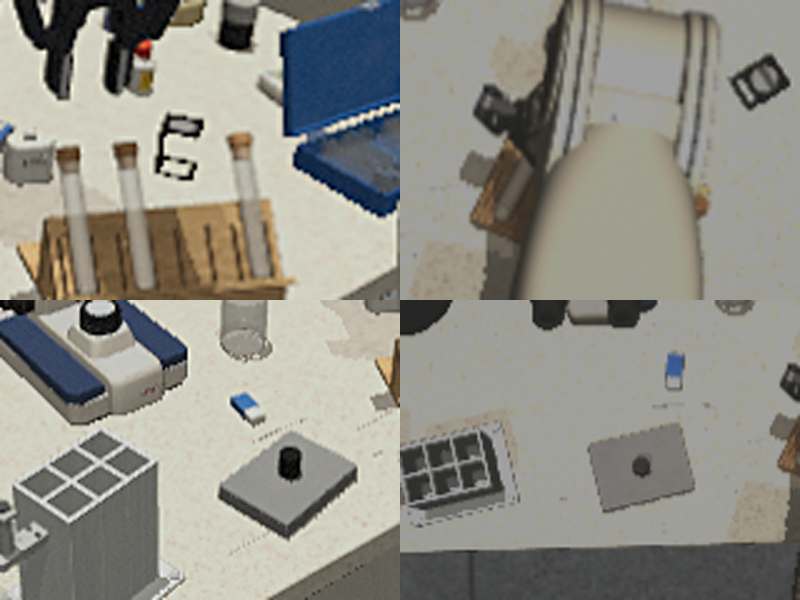

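The lid lies on the bench, and the fingers hover over the first tube. I'll check the lateral alignment in the scene view.

```bash
python3 - <<'E'
from h import *
import pickle
S=pickle.load(open('c0.pkl','rb'))['scene']
for p in[(.4779,-.1052,.137),(.4779,-.1052,.165),(.4779,-.1052,.172),(.476,-.101,.0905),(.4921,-.1079,.1112)]: print((proj(S,p)-[385,220])*400/120)
T=pickle.load(open('c0.pkl','rb'))['top']
# lid knob top px in top: (642,466)->full
u,v=230+(642-400)*.4-.3,215+(466-300)*.4-.3
print(at(T,u,v,.043)); print([at(T,230+(x-400)*.4-.3,215+(y-300)*.4-.3,.018)[:2].round(4) for x,y in[(588,443),(680,423),(694,488),(606,512)]])
E
```

```text
[ 80.1533711  130.02627173]
[84.13476639 96.91037393]
[85.1466339  88.50811695]
[ 71.68865648 186.16993238]
[ 65.31629824 150.82191706]
[0.42970822 0.10091227 0.043     ]
[array([0.4592, 0.162 ]), array([0.4794, 0.0561]), array([0.4046, 0.0424]), array([0.38  , 0.1433])]
```

Call:
move_arm(moves=[[[0,0,-0.03,0,40],[0,0,-0.06,0,40],[0,0,-0.08,0,40],[0,0,-0.088,0,40],[0,0,-0.088,0,40]]])

```text
clock: 11.92
eef_pos: [0.4755, -0.1002, 0.0478]
tool_rot: [0.215, 0.977, -0.0, -0.0]
ft_force: [-0.2, 0.1, -0.3]
grip_width: 0.0346
grasp_force: 0.0
```

```bash
python3 - <<'E'
import runpy;runpy.run_path('st.py')
from h import *
s=cam('scene');
f=lambda c,x,y,w,h,:cv2.resize(c['color'][y:y+h,x:x+w,::-1],(600,450),interpolation=cv2.INTER_CUBIC)
cv2.imwrite('pics/b2.png',f(s,385,220,100,75))
E
```

```text
t 11.93 q [-0.21  0.34 -0.29  0.95  0.    0.23] tcp [ 0.4755 -0.1002  0.0478] closeline 65.2 zax [-0.  0. -1.] w 0.0346 gf 0.0 F [-0.2  0.1 -0.3]
```

View pics/b2.png

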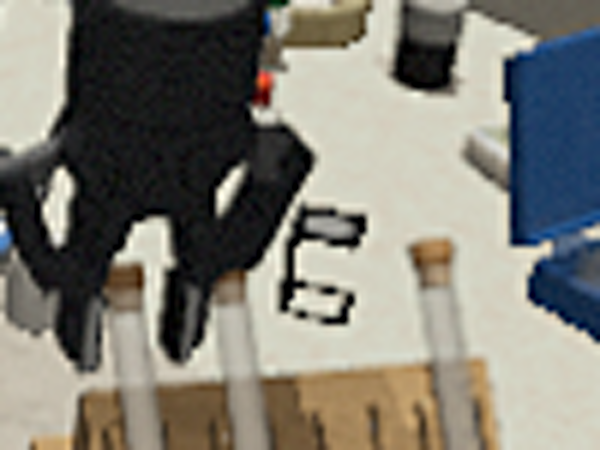

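The fingers straddle tube 1 (at (130,330)) just below its stopper. I'll go a little deeper, close and lift.

Call:
move_arm(moves=[[[0,0,-0.006,0,40],[0,0,-0.006,0,20],[0,0,-0.006,0,5],[0,0,-0.006,0,5]]])

```text
clock: 12.48
eef_pos: [0.4757, -0.1006, 0.0418]
tool_rot: [0.216, 0.976, 0.0, 0.0]
ft_force: [-0.7, 1.0, 2.3]
grip_width: 0.0142
grasp_force: 58.4
```

Call:
move_arm(moves=[[[0,0,0.01,0,5],[0,0,0.04,0,5],[0,0,0.08,0,5],[0,0,0.13,0,5],[0,0,0.15,0,5]]])

```text
clock: 13.1
eef_pos: [0.4772, -0.1013, 0.1956]
tool_rot: [0.216, 0.976, -0.0, 0.003]
ft_force: [-0.8, 0.1, -0.9]
grip_width: 0.0143
grasp_force: 58.4
```

```bash
python3 - <<'E'
import runpy;runpy.run_path('st.py')
from h import *
s=cam('scene');
f=lambda c,x,y,w,h,:cv2.resize(c['color'][y:y+h,x:x+w,::-1],(600,450),interpolation=cv2.INTER_CUBIC)
cv2.imwrite('pics/b3.png',f(s,365,180,120,90))
E
```

```text
t 13.1 q [-0.21  0.21 -0.04  1.31 -0.    0.23] tcp [ 0.4772 -0.1013  0.1956] closeline 65.1 zax [ 0.006 -0.002 -1.   ] w 0.0143 gf 58.4 F [-0.8  0.1 -0.9]
```

View pics/b3.png

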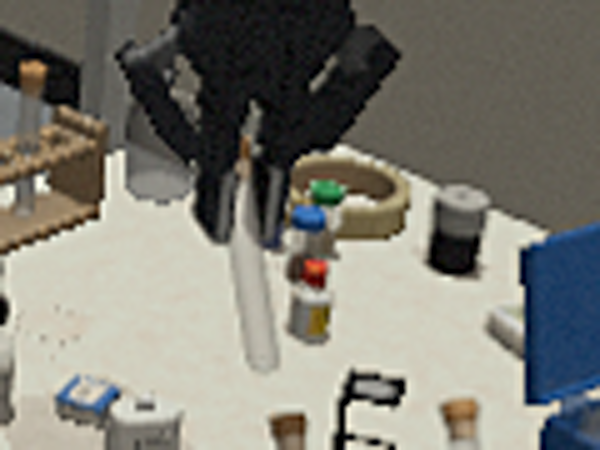

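```bash
cat >> h.py <<'E'
def onplane(c,u,v,p,az):
    n=np.array([-np.sin(az),np.cos(az),0]);d=ray(c,u,v);e=np.array(c['eye'])
    return e+d*(n@(np.array(p)-e))/(n@d)
E
python3 - <<'E'
from h import *
import pickle
S=pickle.load(open('c0.pkl','rb'))['scene']
p=np.array([.4772,-.1013,.1956])
b=onplane(S,418,252.6,p,np.radians(-25));t=onplane(S,365+247/5,180+140/5,p,np.radians(-25))
v=t-b;print(b,t,np.linalg.norm(v),np.degrees(np.arctan2(v[2],np.hypot(*v[:2]))))
w=p-b; print('bottom rel tcp',-w, 'along az',-(w[0]*np.cos(np.radians(-25))+w[1]*np.sin(np.radians(-25))))
E
```

```text
[ 0.43273169 -0.08056409  0.18386592] [ 0.47684719 -0.10113548  0.27547685] 0.10373968257804979 62.0167392514039
bottom rel tcp [-0.04446831  0.02073591 -0.01173408] along az -0.04906534769682571
```

Tube 1 is held at about 50°, its bottom 49 mm back and 12 mm below the TCP reading. I'll turn its plane onto the carrier's x axis and carry it over cell (-15,-30).

Call:
move_arm(moves=[[[-0.002,0.05,0.005,8,5],[-0.004,0.11,0.005,16,5],[-0.006,0.17,0.005,24,5],[-0.008,0.23,0.0,32,5],[-0.01,0.29,0.0,36.5,5]]])

```text
clock: 13.78
eef_pos: [0.4648, 0.1908, 0.1909]
tool_rot: [-0.102, 0.995, -0.0, -0.0]
ft_force: [0.6, 0.1, -0.3]
grip_width: 0.0144
grasp_force: 58.7
```

Call:
move_arm(moves=[[[0,0.05,0,0,5],[0,0.09,-0.01,0,5],[0,0.1,-0.025,0,5],[0,0.1,-0.025,0,5],[0,0.1,-0.025,0,5]]])

```text
clock: 14.4
eef_pos: [0.4655, 0.2879, 0.1666]
tool_rot: [-0.1, 0.995, -0.0, -0.0]
ft_force: [0.0, 0.0, -0.0]
grip_width: 0.0139
grasp_force: 58.7
```

```bash
python3 - <<'E'
import runpy;runpy.run_path('st.py')
from h import *
s=cam('scene')
f=lambda c,x,y,w,h,:cv2.resize(c['color'][y:y+h,x:x+w,::-1],(800,600),interpolation=cv2.INTER_CUBIC)
cv2.imwrite('pics/b4.png',f(s,225,260,100,75))
o=monitor.get_obs()['eef_pos']
X=np.array([.981,.194,0]);b=o-X*.049-[0,0,.012]
c=np.array([.4208,.2812,.126])
for p in(b,c,*[c+X*i*.013+np.array([-.194,.981,0])*j*.013 for i in(-1,1) for j in(-1,1)]):print(((proj(s,p)-[225,260])*8).round())
E
```

```text
t 14.4 q [ 0.55  0.35  0.07  1.29 -0.    0.35] tcp [0.4655 0.2879 0.1666] closeline 101.5 zax [-0.    -0.001 -1.   ] w 0.0139 gf 58.7 F [ 0.  0. -0.]
[540. 498.]
[526. 592.]
[602. 590.]
[525. 642.]
[527. 544.]
[450. 594.]
```

View pics/b4.png

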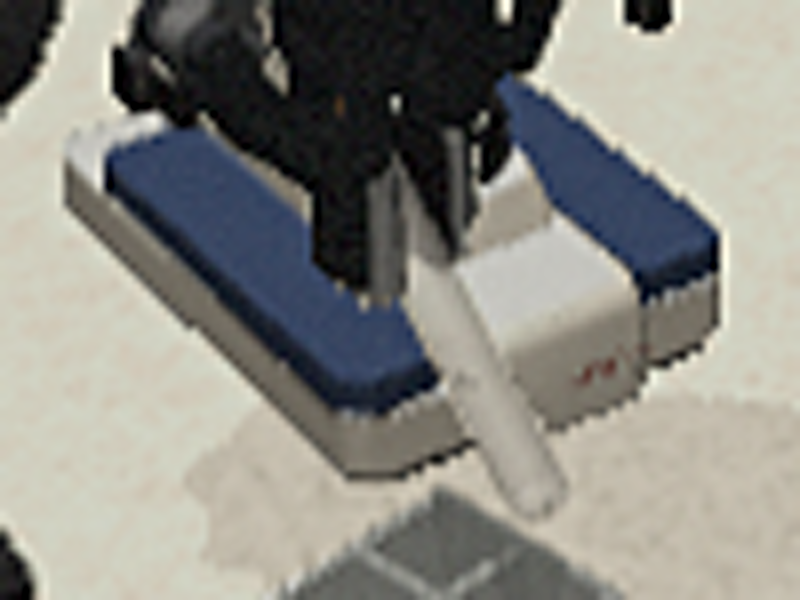

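The bottom is at (540,498), right where predicted, and the cell corners agree as well. I'll insert it at the tilt.

Call:
move_arm(moves=[[[0,0.002,-0.015,0,5],[0,0.002,-0.028,0,5],[0,0.002,-0.034,0,5],[0,0.002,-0.034,0,5]]])

```text
clock: 14.95
eef_pos: [0.465, 0.2908, 0.1316]
tool_rot: [-0.101, 0.995, -0.0, -0.001]
ft_force: [0.4, -0.3, 0.3]
grip_width: 0.0143
grasp_force: 58.7
```

Call:
move_arm(moves=[[[-0.006,-0.001,0.002,0,5],[-0.012,-0.0025,0.003,0,5],[-0.018,-0.0035,0.003,0,5],[-0.024,-0.0045,0.003,0,5],[-0.024,-0.0045,0.003,0,5]]])

```text
clock: 15.58
eef_pos: [0.4464, 0.2893, 0.1391]
tool_rot: [-0.101, 0.995, 0.002, 0.006]
ft_force: [8.1, 1.6, 1.3]
grip_width: 0.0141
grasp_force: 59.0
```

```bash
python3 st.py
```

```text
t 15.57 q [ 0.58  0.33 -0.04  1.19 -0.    0.37] tcp [0.4464 0.2893 0.1391] closeline 101.6 zax [ 0.012  0.006 -1.   ] w 0.0141 gf 59.0 F [8.1 1.6 1.3]
```

The wall pushes back with 8 N and the tube is turning in the grip. I'll continue the arc.

Call:
move_arm(moves=[[[-0.006,-0.001,0,0,5],[-0.012,-0.0025,-0.001,0,5],[-0.018,-0.0035,-0.003,0,5],[-0.025,-0.005,-0.006,0,5],[-0.025,-0.005,-0.006,0,5]]])

```text
clock: 16.2
eef_pos: [0.4203, 0.2832, 0.1324]
tool_rot: [-0.101, 0.995, 0.001, 0.005]
ft_force: [5.5, 0.1, 1.6]
grip_width: 0.0145
grasp_force: 59.9
```

```bash
python3 - <<'E'
import runpy;runpy.run_path('st.py')
from h import *
s=cam('scene','b5raw.png')
c=s['color'].astype(int);o=monitor.get_obs()['eef_pos']
# predicted stopper top for upright
print(proj(s,o+[0,0,.047]),proj(s,o+[0,0,.082]))
r=c[200:340,220:330];m=(r[:,:,0]-r[:,:,2]>45)&(r[:,:,0]>r[:,:,1]+20)
ys,xs=np.nonzero(m);print(len(ys),(xs.mean()+220,ys.mean()+200) if len(ys) else '')
E
```

```text
t 16.2 q [ 0.59  0.29 -0.12  1.16 -0.    0.39] tcp [0.4203 0.2832 0.1324] closeline 101.6 zax [ 0.01   0.003 -1.   ] w 0.0145 gf 59.9 F [5.5 0.1 1.6]
[289.50773601 312.10539833] [289.14560067 296.73040677]
0
```

Call:
move_arm(moves=[[[-0.002,-0.001,-0.006,0,5],[-0.002,-0.001,-0.012,0,5],[-0.001,-0.001,-0.018,0,5],[0.001,-0.001,-0.022,0,5],[0.001,-0.001,-0.022,0,5]]])

```text
clock: 16.88
eef_pos: [0.4205, 0.2822, 0.1092]
tool_rot: [-0.101, 0.995, 0.001, 0.003]
ft_force: [6.0, 2.5, -0.3]
grip_width: 0.0144
grasp_force: 60.1
```

```bash
python3 st.py
```

```text
t 16.88 q [ 0.59  0.31 -0.15  1.1  -0.    0.39] tcp [0.4205 0.2822 0.1092] closeline 101.6 zax [ 0.007  0.003 -1.   ] w 0.0144 gf 60.1 F [ 6.   2.5 -0.3]
```

Inserted about 50 mm deep. I'll release it, rise, and check.

Call:
move_arm(moves=[[[0,0,0,0,30],[0,0,0,0,35],[0,0,0.0,0,40],[0,0,0.03,0,40],[0,0,0.09,0,40]]])

```text
clock: 17.5
eef_pos: [0.4152, 0.2794, 0.1957]
tool_rot: [-0.101, 0.995, -0.002, -0.003]
ft_force: [1.8, 0.2, 0.3]
grip_width: 0.0344
grasp_force: 0.0
```

Call:
move_arm(moves=[[[0.005,-0.05,0,-9,40],[0.01,-0.11,0,-18,40],[0.015,-0.17,0,-27,40],[0.02,-0.23,0,-36.5,40],[0.025,-0.29,0,-36.5,40]]])

```text
clock: 18.12
eef_pos: [0.4421, -0.0109, 0.1976]
tool_rot: [0.216, 0.976, 0.0, 0.0]
ft_force: [-0.1, 0.6, 0.6]
grip_width: 0.0338
grasp_force: 0.0
```

```bash
cat > brown.py <<'E'
from h import *
import pickle
def blobs(c,x,y,w,h):
    hsv=cv2.cvtColor(c['color'],cv2.COLOR_RGB2HSV)[y:y+h,x:x+w]
    m=((hsv[...,0]>4)&(hsv[...,0]<20)&(hsv[...,1]>90)&(hsv[...,2]>50)).astype(np.uint8)
    n,_,s,ce=cv2.connectedComponentsWithStats(m)
    return [(s[i][4],(ce[i]+[x,y]).round(1)) for i in range(1,n) if s[i][4]>=4]
E
python3 - <<'E'
import runpy;runpy.run_path('st.py')
from brown import *
t=cam('top','t6.png');s=cam('scene','s6.png');S0=pickle.load(open('c0.pkl','rb'))
print('top',blobs(t,200,240,90,80));print('scene',blobs(s,230,310,90,70));print('top0',blobs(S0['top'],200,240,90,80),'scene0',blobs(S0['scene'],230,310,90,70))
C=np.array([.4208,.2812,.116]);print(proj(t,C),proj(s,C))
E
```

```text
t 18.12 q [-0.02  0.13 -0.14  1.3   0.    0.41] tcp [ 0.4421 -0.0109  0.1976] closeline 65.1 zax [ 0.  0. -1.] w 0.0338 gf 0.0 F [-0.1  0.6  0.6]
top [(np.int32(37), array([258.9, 286.2]))]
scene [(np.int32(20), array([291. , 337.2]))]
top0 [] scene0 []
[259.66601023 284.44405274] [290.83949598 338.02937821]
```

Tube 1 is seated: both cameras put its stopper at the cell centre with z ≈ 0.116. On to tube 2.

Call:
move_arm(moves=[[[0.006,-0.05,0,0,40],[0.013,-0.11,0,0,40],[0.013,-0.131,-0.01,0,40],[0.013,-0.131,-0.05,0,40],[0.013,-0.131,-0.09,0,40]]])

```text
clock: 18.85
eef_pos: [0.4558, -0.1399, 0.1068]
tool_rot: [0.216, 0.976, 0.0, 0.0]
ft_force: [0.4, 0.8, 0.6]
grip_width: 0.0343
grasp_force: 0.0
```

Call:
move_arm(moves=[[[0,0,-0.03,0,40],[0,0,-0.055,0,40],[0,0,-0.066,0,40],[0,0,-0.066,0,40],[0,0,-0.066,0,20]]])

```text
clock: 19.48
eef_pos: [0.4565, -0.1403, 0.0426]
tool_rot: [0.215, 0.977, -0.0, 0.001]
ft_force: [0.2, 0.3, -0.1]
grip_width: 0.0178
grasp_force: 0.0
```

Call:
move_arm(moves=[[[0,0,0,0,5],[0,0,0,0,5],[0,0,0,0,5]]])

```text
clock: 19.85
eef_pos: [0.4566, -0.1403, 0.0426]
tool_rot: [0.216, 0.976, 0.0, 0.001]
ft_force: [0.1, 1.2, 6.4]
grip_width: 0.0147
grasp_force: 58.5
```

```bash
python3 st.py
```

```text
t 19.85 q [-0.3   0.33 -0.32  0.92  0.    0.14] tcp [ 0.4566 -0.1403  0.0426] closeline 65.1 zax [ 0.003 -0.    -1.   ] w 0.0147 gf 58.5 F [0.1 1.2 6.4]
```

Call:
move_arm(moves=[[[0,0,0.01,0,5],[0,0,0.04,0,5],[0,0,0.09,0,5],[0,0,0.14,0,5],[0,0.04,0.155,8,5]]])

```text
clock: 20.48
eef_pos: [0.4575, -0.102, 0.2004]
tool_rot: [0.147, 0.989, -0.001, 0.003]
ft_force: [0.2, -0.1, -0.1]
grip_width: 0.0144
grasp_force: 58.4
```

Call:
move_arm(moves=[[[0,0.06,0,8,5],[0,0.12,0,16,5],[0,0.18,0,24,5],[0.002,0.24,0,28.3,5],[0.002,0.3,0,28.3,5]]])

```text
clock: 21.1
eef_pos: [0.4572, 0.2013, 0.1969]
tool_rot: [-0.099, 0.995, -0.0, 0.0]
ft_force: [0.3, 0.0, 0.6]
grip_width: 0.0144
grasp_force: 58.5
```

Call:
move_arm(moves=[[[0.001,0.06,0,0,5],[0.001,0.11,-0.01,0,5],[0.001,0.12,-0.029,0,5],[0.001,0.12,-0.029,0,5],[0.001,0.12,-0.029,0,5]]])

```text
clock: 21.72
eef_pos: [0.4586, 0.319, 0.1681]
tool_rot: [-0.099, 0.995, -0.0, -0.0]
ft_force: [-0.9, -1.1, 0.8]
grip_width: 0.0141
grasp_force: 58.6
```

```bash
python3 - <<'E'
import runpy;runpy.run_path('st.py')
from h import *
s=cam('scene','s7.png')
o=monitor.get_obs()['eef_pos'];X=np.array([.981,.194,0]);b=o-X*.049-[0,0,.012]
a=cv2.imread('pics/s6.png').astype(int);d=np.abs(a-s['color'][:,:,::-1].astype(int)).sum(2)>40
p=proj(s,b);print(p)
for r in range(int(p[1])-20,int(p[1])+12): print(r,''.join('#' if v else '.' for v in d[r,int(p[0])-22:int(p[0])+14]))
E
```

```text
t 21.73 q [ 0.61  0.37  0.1   1.3  -0.    0.41] tcp [0.4586 0.319  0.1681] closeline 101.3 zax [ 0. -0. -1.] w 0.0141 gf 58.6 F [-0.9 -1.1  0.8]
[280.64339755 329.59197343]
309 .......##########...................
310 #.......##########..................
311 ##......###########.................
312 ###......##########.................
313 ####.....###########................
314 #####.....##########................
315 ######....###########............###
316 #######....###########...###########
317 ########...###########.#############
318 #########...#########.##############
319 ##########..######..################
320 ################..##################
321 #########################.##########
322 ###########################.########
323 #######################.#####.######
324 #############..#########.#####..####
325 ############.#############.#####.###
326 ###########.####.#########...#####..
327 ###############...########....#####.
328 #######..######...########...#######
329 #################..#######..####..##
330 ##########..#####...#####.#####....#
331 ###.#####.....#####.###.#####.......
332 #######........#######.#####........
333 #####............#########..........
334 ####...............#####.#..........
335 ##.................######........#..
336 ####.............##########....#####
337 #####...........#####..######.######
338 ..#####.......#####......###########
339 ...#####.....####..........#########
340 .....#####.#####.............#######
```

Consistent with the prediction. I'll repeat the insertion sequence.

Call:
move_arm(moves=[[[0.001,0.001,-0.015,0,5],[0.001,0.001,-0.029,0,5],[0.001,0.001,-0.0355,0,5],[0.001,0.001,-0.0355,0,5]]])

```text
clock: 22.28
eef_pos: [0.459, 0.3202, 0.131]
tool_rot: [-0.099, 0.995, -0.001, -0.001]
ft_force: [-0.2, -0.2, -0.4]
grip_width: 0.0145
grasp_force: 58.6
```

Call:
move_arm(moves=[[[-0.006,-0.001,0.002,0,5],[-0.012,-0.0025,0.003,0,5],[-0.018,-0.0035,0.003,0,5],[-0.024,-0.0045,0.003,0,5],[-0.024,-0.0045,0.003,0,5]]])

```text
clock: 22.9
eef_pos: [0.4404, 0.3186, 0.1388]
tool_rot: [-0.099, 0.995, 0.002, 0.006]
ft_force: [8.1, 1.2, 1.7]
grip_width: 0.0143
grasp_force: 59.1
```

```bash
python3 st.py
```

```text
t 22.9 q [ 0.63  0.35 -0.01  1.2  -0.    0.43] tcp [0.4404 0.3186 0.1388] closeline 101.4 zax [ 0.012  0.006 -1.   ] w 0.0143 gf 59.1 F [8.1 1.2 1.7]
```

Identical to the first insertion, so I'll carry on.

Call:
move_arm(moves=[[[-0.006,-0.001,0,0,5],[-0.012,-0.0025,-0.001,0,5],[-0.018,-0.0035,-0.003,0,5],[-0.025,-0.005,-0.006,0,5],[-0.025,-0.005,-0.006,0,5]]])

```text
clock: 23.52
eef_pos: [0.4145, 0.3138, 0.1319]
tool_rot: [-0.099, 0.995, 0.002, 0.005]
ft_force: [7.3, 3.3, -0.5]
grip_width: 0.0139
grasp_force: 60.0
```

Call:
move_arm(moves=[[[-0.002,-0.001,-0.006,0,5],[-0.002,-0.001,-0.012,0,5],[-0.001,-0.001,-0.018,0,5],[0.001,-0.001,-0.022,0,5],[0.001,-0.001,-0.022,0,5]]])

```text
clock: 24.15
eef_pos: [0.4151, 0.3122, 0.1091]
tool_rot: [-0.099, 0.995, 0.002, 0.004]
ft_force: [6.1, 1.0, -0.5]
grip_width: 0.0142
grasp_force: 60.3
```

Call:
move_arm(moves=[[[0,0,0,0,30],[0,0,0,0,35],[0,0,0.0,0,40],[0,0,0.03,0,40],[0,0,0.09,0,40]]])

```text
clock: 24.78
eef_pos: [0.4094, 0.3088, 0.1952]
tool_rot: [-0.099, 0.995, -0.002, -0.003]
ft_force: [1.5, 1.1, 0.7]
grip_width: 0.034
grasp_force: 0.0
```

Call:
move_arm(moves=[[[0.005,-0.05,0,-9,40],[0.01,-0.11,0,-18,40],[0.015,-0.17,0,-27,40],[0.02,-0.23,0,-36.2,40],[0.025,-0.29,0,-36.2,40]]])

```text
clock: 25.4
eef_pos: [0.4362, 0.0186, 0.1972]
tool_rot: [0.215, 0.977, 0.0, 0.0]
ft_force: [0.7, -0.5, -0.5]
grip_width: 0.0339
grasp_force: 0.0
```

```bash
python3 - <<'E'
import runpy;runpy.run_path('st.py')
from brown import *
t=cam('top','t8.png');s=cam('scene','s8.png')
print('top',blobs(t,200,240,90,80));print('scene',blobs(s,230,310,90,70))
C=np.array([.4150,.3106,.116]);print(proj(t,C),proj(s,C))
print('rest',blobs(s,430,240,50,40),proj(s,[.4305,-.232,.1093]))
E
```

```text
t 25.4 q [ 0.04  0.12 -0.16  1.3   0.    0.48] tcp [0.4362 0.0186 0.1972] closeline 65.2 zax [ 0.  0. -1.] w 0.0339 gf 0.0 F [ 0.7 -0.5 -0.5]
top [(np.int32(39), array([258.9, 286.1])), (np.int32(36), array([249. , 288.6]))]
scene [(np.int32(20), array([291. , 337.2])), (np.int32(27), array([280.3, 344.8]))]
[248.82471851 286.86498866] [279.5881625  345.59806885]
rest [(np.int32(29), array([456.5, 262.1]))] [456.15045661 261.5523139 ]
```

Tube 2 is in. Tube 3 next.

Call:
move_arm(moves=[[[-0.004,-0.055,0,0,40],[-0.009,-0.11,0,0,40],[-0.014,-0.165,0,0,40],[-0.019,-0.22,0,0,40],[-0.021,-0.242,0,0,40]]])

```text
clock: 26.12
eef_pos: [0.4152, -0.2235, 0.1969]
tool_rot: [0.216, 0.976, 0.0, -0.0]
ft_force: [0.8, 0.5, -0.6]
grip_width: 0.0342
grasp_force: 0.0
```

Call:
move_arm(moves=[[[0,0,-0.04,0,40],[0,0,-0.09,0,40],[0,0,-0.13,0,40],[0,0,-0.154,0,40],[0,0,-0.154,0,40]]])

```text
clock: 26.75
eef_pos: [0.4138, -0.2199, 0.0412]
tool_rot: [0.214, 0.977, 0.001, -0.003]
ft_force: [0.6, 0.5, 0.2]
grip_width: 0.0341
grasp_force: 0.0
```

Call:
move_arm(moves=[[[0,0,0,0,20],[0,0,0,0,5],[0,0,0,0,5],[0,0,0,0,5]]])

```text
clock: 27.25
eef_pos: [0.4164, -0.2222, 0.0441]
tool_rot: [0.215, 0.977, -0.0, 0.001]
ft_force: [-0.8, -0.6, 3.7]
grip_width: 0.0144
grasp_force: 58.6
```

```bash
python3 st.py
```

```text
t 27.25 q [-0.49  0.32 -0.33  0.92  0.   -0.06] tcp [ 0.4164 -0.2222  0.0441] closeline 65.2 zax [ 0.002 -0.001 -1.   ] w 0.0144 gf 58.6 F [-0.8 -0.6  3.7]
```

Call:
move_arm(moves=[[[0,0,0.01,0,5],[0,0,0.04,0,5],[0,0,0.09,0,5],[0,0,0.14,0,5],[0,0.04,0.155,8,5]]])

```text
clock: 27.88
eef_pos: [0.4179, -0.1836, 0.2021]
tool_rot: [0.146, 0.989, -0.001, 0.004]
ft_force: [0.2, 0.6, -0.9]
grip_width: 0.0146
grasp_force: 58.4
```

Call:
move_arm(moves=[[[0.005,0.06,0,8,5],[0.01,0.12,0,16,5],[0.015,0.18,0,24,5],[0.02,0.24,0,28.2,5],[0.025,0.3,0,28.2,5]]])

```text
clock: 28.5
eef_pos: [0.4404, 0.1203, 0.1988]
tool_rot: [-0.099, 0.995, 0.0, 0.001]
ft_force: [1.8, -0.5, -0.8]
grip_width: 0.0143
grasp_force: 58.4
```

Call:
move_arm(moves=[[[0.004,0.06,0,0,5],[0.008,0.12,0,0,5],[0.011,0.18,0,0,5],[0.012,0.231,-0.015,0,5],[0.012,0.231,-0.03,0,5]]])

```text
clock: 29.12
eef_pos: [0.4519, 0.3529, 0.1673]
tool_rot: [-0.102, 0.995, 0.001, 0.0]
ft_force: [0.6, -0.1, -0.3]
grip_width: 0.0145
grasp_force: 58.6
```

Call:
move_arm(moves=[[[0,0,0,0,5],[0,0,0,0,5]]])

```text
clock: 29.38
eef_pos: [0.4527, 0.3481, 0.1687]
tool_rot: [-0.098, 0.995, -0.0, 0.0]
ft_force: [-0.1, -0.2, -0.3]
grip_width: 0.0142
grasp_force: 58.6
```

```bash
python3 st.py
```

```text
t 29.38 q [ 0.66  0.4   0.14  1.31 -0.    0.46] tcp [0.4527 0.3481 0.1687] closeline 101.3 zax [ 0. -0. -1.] w 0.0142 gf 58.6 F [-0.1 -0.2 -0.3]
```

Call:
move_arm(moves=[[[0.001,0.001,-0.015,0,5],[0.001,0.001,-0.029,0,5],[0.001,0.001,-0.035,0,5],[0.001,0.001,-0.035,0,5]]])

```text
clock: 29.88
eef_pos: [0.4531, 0.3498, 0.1321]
tool_rot: [-0.099, 0.995, -0.0, -0.001]
ft_force: [0.0, 0.4, 0.4]
grip_width: 0.0143
grasp_force: 58.6
```

Call:
move_arm(moves=[[[-0.006,-0.001,0.002,0,5],[-0.012,-0.0025,0.003,0,5],[-0.018,-0.0035,0.003,0,5],[-0.024,-0.0045,0.003,0,5],[-0.024,-0.0045,0.003,0,5]]])

```text
clock: 30.5
eef_pos: [0.4343, 0.3479, 0.1397]
tool_rot: [-0.099, 0.995, 0.002, 0.006]
ft_force: [8.5, 0.6, 1.3]
grip_width: 0.014
grasp_force: 59.3
```

```bash
python3 st.py
```

```text
t 30.5 q [ 0.68  0.37  0.03  1.21 -0.    0.48] tcp [0.4343 0.3479 0.1397] closeline 101.4 zax [ 0.012  0.005 -1.   ] w 0.014 gf 59.3 F [8.5 0.6 1.3]
```

Call:
move_arm(moves=[[[-0.006,-0.001,0,0,5],[-0.012,-0.0025,-0.001,0,5],[-0.018,-0.0035,-0.003,0,5],[-0.025,-0.005,-0.006,0,5],[-0.025,-0.005,-0.006,0,5]]])

```text
clock: 31.12
eef_pos: [0.4077, 0.343, 0.1327]
tool_rot: [-0.099, 0.995, 0.002, 0.004]
ft_force: [5.9, 2.2, 0.5]
grip_width: 0.0134
grasp_force: 59.3
```

Call:
move_arm(moves=[[[-0.002,-0.001,-0.006,0,5],[-0.002,-0.001,-0.012,0,5],[-0.001,-0.001,-0.018,0,5],[0.001,-0.001,-0.022,0,5],[0.001,-0.001,-0.022,0,5]]])

```text
clock: 31.75
eef_pos: [0.4082, 0.3412, 0.1095]
tool_rot: [-0.099, 0.995, 0.001, 0.003]
ft_force: [5.8, 2.2, -1.3]
grip_width: 0.0143
grasp_force: 59.7
```

Call:
move_arm(moves=[[[0,0,0,0,25],[0,0,0,0,30],[0,0,0.0,0,30],[0,0,0.03,0,30],[0,0,0.09,0,40]]])

```text
clock: 32.38
eef_pos: [0.4033, 0.3382, 0.1961]
tool_rot: [-0.099, 0.995, -0.002, -0.003]
ft_force: [0.3, 0.2, -0.7]
grip_width: 0.0341
grasp_force: 0.0
```

Call:
move_arm(moves=[[[0.0,-0.06,0.01,0,40],[0.0,-0.12,0.01,0,40],[0.0,-0.18,0.01,0,60],[0.0,-0.24,0.01,0,60],[0.0,-0.3,0.01,0,60]]])

```text
clock: 33.0
eef_pos: [0.4049, 0.0381, 0.2082]
tool_rot: [-0.1, 0.995, 0.0, 0.0]
ft_force: [1.3, -0.2, -0.0]
grip_width: 0.0514
grasp_force: 0.0
```

```bash
python3 - <<'E'
import runpy;runpy.run_path('st.py')
from brown import *
t=cam('top','t9.png');s=cam('scene','s9.png')
print('top',blobs(t,200,240,90,80));print('scene',blobs(s,230,310,90,70))
C=np.array([.4092,.34,.116]);print(proj(t,C),proj(s,C))
# lid by template/dark knob in scene
for n,c,z in(('scene',s,.043),):
    p=proj(c,[.43,.101,.043]).astype(int);g=cv2.cvtColor(c['color'],cv2.COLOR_RGB2GRAY)
    x,y=p-[45,40];m=(g[y:y+80,x:x+90]<45).astype(np.uint8)
    n,_,st,ce=cv2.connectedComponentsWithStats(m);print(p,[(st[i][:5],(ce[i]+[x,y]).round(1)) for i in range(1,n) if st[i][4]>10])
c0=cv2.imread('pics/s8.png');print(c0.shape, np.abs(c0.astype(int)-s['color'][:,:,::-1])[p[1]-25:p[1]+35,p[0]-40:p[0]+40].mean())
E
```

```text
t 33.0 q [ 0.09  0.05 -0.2   1.32  0.   -0.11] tcp [0.4049 0.0381 0.2082] closeline 101.4 zax [ 0.  0. -1.] w 0.0514 gf 0.0 F [ 1.3 -0.2 -0. ]
top [(np.int32(39), array([258.9, 286.1])), (np.int32(36), array([249. , 288.6])), (np.int32(37), array([238. , 291.1]))]
scene [(np.int32(20), array([291. , 337.2])), (np.int32(27), array([280.3, 344.8])), (np.int32(27), array([268.8, 352.8]))]
[237.98946011 289.28170567] [267.80121622 353.53218702]
[356 330] [(array([ 0,  0,  4,  5, 13], dtype=int32), array([312.6, 292.3])), (array([41, 39,  8, 13, 94], dtype=int32), array([355.5, 334.9]))]
(480, 640, 3) 9.393819444444444
```

All three tubes are in the carrier. The lid may have been nudged, so I'll check its position and yaw numerically.

```bash
python3 - <<'E'
from h import *
import pickle
S=pickle.load(open('c0.pkl','rb'))['scene']
print(proj(S,[.43,.101,.0305]))
for f in('s6.png','s7.png','s8.png','s9.png'):
    im=cv2.imread('pics/'+f);g=cv2.cvtColor(im,cv2.COLOR_BGR2GRAY);x,y=311,290
    n,_,st,ce=cv2.connectedComponentsWithStats((g[y:y+80,x:x+90]<45).astype(np.uint8))
    k=[(st[i][:5].tolist(),(ce[i]+[x,y]).round(1)) for i in range(1,n) if st[i][4]>40]
    # rectified plane z=.018 at 1mm/px
    xs,ys=np.meshgrid(np.arange(.33,.53,.001),np.arange(0,.2,.001),indexing='ij')
    uv=np.array([[proj(S,[a,b,.018]) for a,b in zip(r,q)] for r,q in zip(xs,ys)],np.float32)
    r=cv2.remap(im,uv[...,0],uv[...,1],1);rg=cv2.cvtColor(r,cv2.COLOR_BGR2GRAY)
    m=((rg<150)&(rg>0)).astype(np.uint8);n,l,st,ce=cv2.connectedComponentsWithStats(cv2.morphologyEx(m,2,np.ones((5,5))))
    i=1+np.argmax(st[1:,4]);cn=max(cv2.findContours((l==i).astype(np.uint8),0,2)[0],key=len)
    rc=cv2.minAreaRect(cn);print(f,k,'rect y,x(mm)',rc[0],rc[1],rc[2])
    print('knob@.0305',at(S,*k[0][1],.0305)) if k else 0
cv2.imwrite('pics/rect.png',r)
E
```

```text
[355.96247523 334.93692122]
s6.png [([41, 39, 8, 13, 94], array([355.6, 334.9]))] rect y,x(mm) (110.198974609375, 91.45689392089844) (87.50299072265625, 118.51671600341797) 77.7748794555664
knob@.0305 [0.43057777 0.10158311 0.0305    ]
s7.png [([41, 39, 8, 13, 95], array([355.5, 334.9]))] rect y,x(mm) (108.41485595703125, 92.49880981445312) (90.00641632080078, 122.50257873535156) 78.27488708496094
knob@.0305 [0.43071016 0.1017671  0.0305    ]
s8.png [([41, 39, 8, 13, 93], array([355.5, 334.8]))] rect y,x(mm) (86.5, 69.0) (138.0, 173.0) 90.0
knob@.0305 [0.43097555 0.10154027 0.0305    ]
s9.png [([41, 39, 8, 13, 94], array([355.5, 334.9]))] rect y,x(mm) (109.617919921875, 91.58277893066406) (87.50299072265625, 119.7057876586914) 77.7748794555664
knob@.0305 [0.43071016 0.1017671  0.0305    ]
```

The lid hasn't moved. I'll fetch it.

Call:
move_arm(moves=[[[0.015,0.04,0,0,60],[0.025,0.063,-0.04,0,60],[0.025,0.063,-0.09,0,60],[0.025,0.063,-0.14,0,60],[0.025,0.063,-0.14,0,60]]])

```text
clock: 33.72
eef_pos: [0.4261, 0.1027, 0.0648]
tool_rot: [-0.1, 0.995, -0.0, -0.005]
ft_force: [0.3, -0.0, 0.2]
grip_width: 0.0513
grasp_force: 0.0
```

Call:
move_arm(moves=[[[0,0,-0.03,0,60],[0,0,-0.06,0,60],[0,0,-0.071,0,60],[0,0,-0.071,0,60],[0,0,-0.071,0,40]]])

```text
clock: 34.35
eef_pos: [0.432, 0.1032, -0.0014]
tool_rot: [-0.099, 0.995, 0.0, 0.001]
ft_force: [0.4, -0.5, -0.3]
grip_width: 0.0354
grasp_force: 0.0
```

```bash
python3 st.py
```

```text
t 34.35 q [ 0.23  0.33 -0.46  0.78  0.    0.04] tcp [ 0.432   0.1032 -0.0014] closeline 101.4 zax [ 0.003  0.001 -1.   ] w 0.0354 gf 0.0 F [ 0.4 -0.5 -0.3]
```

Call:
move_arm(moves=[[[-0.001,-0.001,-0.003,0,40],[-0.001,-0.001,-0.003,0,15],[-0.001,-0.001,-0.003,0,5],[-0.001,-0.001,-0.003,0,5],[-0.001,-0.001,-0.003,0,5]]])

```text
clock: 34.98
eef_pos: [0.4297, 0.1017, -0.0053]
tool_rot: [-0.099, 0.995, -0.0, 0.0]
ft_force: [-1.5, -0.4, 5.0]
grip_width: 0.0176
grasp_force: 58.5
```

```bash
python3 st.py
```

```text
t 34.98 q [ 0.23  0.34 -0.46  0.77 -0.    0.03] tcp [ 0.4297  0.1017 -0.0053] closeline 101.4 zax [ 0.001 -0.    -1.   ] w 0.0176 gf 58.5 F [-1.5 -0.4  5. ]
```

Call:
move_arm(moves=[[[0,0,0.01,0,5],[0,0,0.05,0,5],[0,0,0.1,0,5],[0,0,0.15,0,5],[0,0,0.172,0,5]]])

```text
clock: 35.6
eef_pos: [0.4311, 0.1022, 0.1697]
tool_rot: [-0.099, 0.995, 0.0, 0.003]
ft_force: [0.0, 0.3, -0.4]
grip_width: 0.0176
grasp_force: 58.7
```

Call:
move_arm(moves=[[[0,0.04,0,0,5],[0,0.09,0,0,5],[0,0.15,0,0,5],[0,0.2,0,0,5],[0,0.212,0,0,5]]])

```text
clock: 36.22
eef_pos: [0.429, 0.3165, 0.1659]
tool_rot: [-0.101, 0.995, 0.0, -0.0]
ft_force: [0.1, -1.0, -1.4]
grip_width: 0.0178
grasp_force: 58.8
```

Call:
move_arm(moves=[[[0,0,0,0,5],[0,0,0,0,5]]])

```text
clock: 36.48
eef_pos: [0.4294, 0.3124, 0.1661]
tool_rot: [-0.099, 0.995, -0.0, -0.0]
ft_force: [0.6, 0.7, -1.1]
grip_width: 0.0176
grasp_force: 58.9
```

```bash
python3 st.py; python3 - <<'E'
from h import *
s=cam('scene')
cv2.imwrite('pics/c1.png',cv2.resize(s['color'][270:375,215:355,::-1],(800,600),interpolation=cv2.INTER_CUBIC))
E
```

```text
t 36.48 q [ 0.63  0.32  0.02  1.27 -0.    0.43] tcp [0.4294 0.3124 0.1661] closeline 101.3 zax [-0.001 -0.001 -1.   ] w 0.0176 gf 58.9 F [ 0.6  0.7 -1.1]
```

View pics/c1.png

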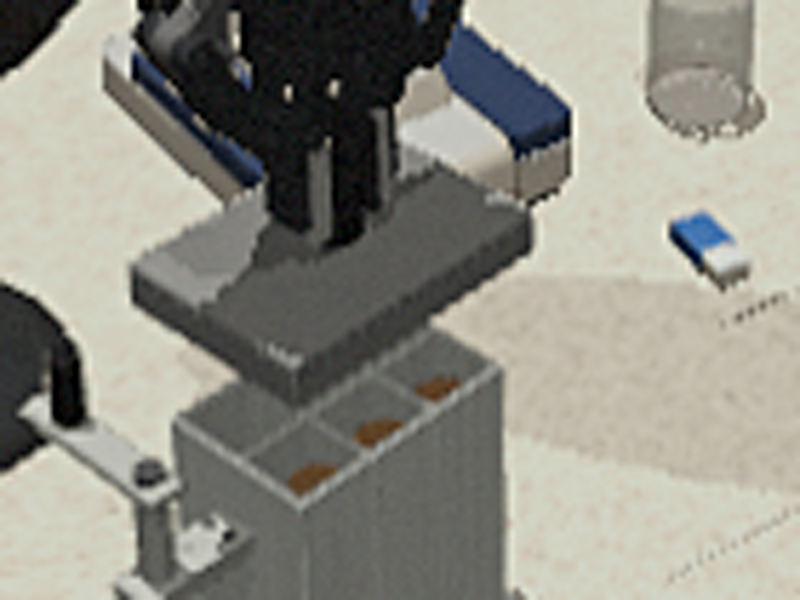

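The lid is over the carrier and all three stoppers sit below the cell mouths. Lowering it.

Call:
move_arm(moves=[[[0.0006,0.0018,-0.02,0,5],[0.0006,0.0018,-0.038,0,5],[0.0006,0.0018,-0.045,0,5],[0.0006,0.0018,-0.05,0,5],[0.0006,0.0018,-0.05,0,5]]])

```text
clock: 37.15
eef_pos: [0.4303, 0.3153, 0.1163]
tool_rot: [-0.099, 0.995, 0.0, 0.0]
ft_force: [0.2, -0.1, -1.1]
grip_width: 0.0177
grasp_force: 58.9
```

```bash
python3 st.py
```

```text
t 37.15 q [ 0.63  0.36 -0.06  1.15 -0.    0.43] tcp [0.4303 0.3153 0.1163] closeline 101.4 zax [ 0.  0. -1.] w 0.0177 gf 58.9 F [ 0.2 -0.1 -1.1]
```

The skirt is free over the rim, with no contact force. I'll lower it home.

Call:
move_arm(moves=[[[-0.0003,-0.0008,-0.004,0,5],[-0.0003,-0.0008,-0.007,0,5],[-0.0003,-0.0008,-0.009,0,5],[-0.0003,-0.0008,-0.009,0,5]]])

```text
clock: 37.65
eef_pos: [0.4299, 0.3149, 0.1087]
tool_rot: [-0.099, 0.995, 0.0, 0.001]
ft_force: [-2.7, -1.6, 8.1]
grip_width: 0.0178
grasp_force: 59.8
```

```bash
python3 st.py
```

```text
t 37.65 q [ 0.63  0.36 -0.07  1.13 -0.    0.43] tcp [0.4299 0.3149 0.1087] closeline 101.4 zax [ 0.001  0.001 -1.   ] w 0.0178 gf 59.8 F [-2.7 -1.6  8.1]
```

Seated: 8 N push at the same height as at the start. I'll release and go back to the button pin.

Call:
move_arm(moves=[[[0,0,0.001,0,30],[0,0,0.001,0,40],[0,0,0.001,0,40],[0,0,0.03,0,40],[0,0,0.08,0,40]]])

```text
clock: 38.28
eef_pos: [0.4284, 0.3137, 0.1856]
tool_rot: [-0.099, 0.995, -0.001, -0.002]
ft_force: [-0.3, 0.2, 0.0]
grip_width: 0.034
grasp_force: 0.0
```

Call:
move_arm(moves=[[[0.01,0.04,0,0,40],[0.0225,0.085,0,0,40],[0.0225,0.085,0,0,35],[0.0225,0.085,-0.03,0,35],[0.0225,0.085,-0.045,0,35]]])

```text
clock: 38.9
eef_pos: [0.4513, 0.3983, 0.1402]
tool_rot: [-0.099, 0.995, -0.001, -0.001]
ft_force: [-0.4, 0.5, -0.7]
grip_width: 0.0303
grasp_force: 0.0
```

```bash
python3 st.py; python3 - <<'E'
from h import *
s=cam('scene','s10.png');g=cv2.cvtColor(s['color'],cv2.COLOR_RGB2GRAY)
P=np.array([.4135,.392,.1555])
for a in(5,11,15): print(proj(s,P+.04*np.array([np.cos(np.radians(a)),np.sin(np.radians(a)),0])))
x,y=205,310;n,_,st,ce=cv2.connectedComponentsWithStats((g[y:y+60,x:x+100]<45).astype(np.uint8));print([(st[i].tolist(),(ce[i]+[x,y]).round(1)) for i in range(1,n) if st[i][4]>15])
print('knob exp',proj(s,[.4297,.3135,.1445]))
E
```

```text
t 38.9 q [ 0.72  0.48  0.19  1.29 -0.    0.52] tcp [0.4513 0.3983 0.1402] closeline 101.4 zax [-0.002 -0.003 -1.   ] w 0.0303 gf 0.0 F [-0.4  0.5 -0.7]
[228.07948714 335.74038113]
[226.13885924 336.78699026]
[224.91957095 337.54930633]
[([0, 0, 16, 25, 262], array([212.5, 319.5])), ([24, 0, 8, 17, 107], array([232.6, 317.4])), ([63, 13, 10, 16, 141], array([272.5, 330.3])), ([17, 15, 8, 20, 90], array([225.6, 335.7])), ([0, 32, 18, 15, 75], array([213. , 350.4]))]
knob exp [273.71862034 330.29338488]
```

Call:
move_arm(moves=[[[0,0,-0.012,0,35],[0,0,-0.019,0,35],[0,0,-0.019,0,15],[0,0,-0.019,0,5],[0,0,-0.019,0,5]]])

```text
clock: 39.58
eef_pos: [0.4522, 0.3996, 0.1232]
tool_rot: [-0.099, 0.995, -0.0, -0.0]
ft_force: [-0.7, -0.9, -1.7]
grip_width: 0.0087
grasp_force: 58.5
```

```bash
python3 st.py
```

```text
t 39.58 q [ 0.72  0.49  0.16  1.24 -0.    0.52] tcp [0.4522 0.3996 0.1232] closeline 101.4 zax [-0. -0. -1.] w 0.0087 gf 58.5 F [-0.7 -0.9 -1.7]
```

The pin is gripped. I'll loosen slightly and swing back.

Call:
move_arm(moves=[[[0.0007,-0.007,-0.002,-10,17],[0.0002,-0.014,-0.002,-20,17],[-0.0016,-0.0207,-0.002,-30,17],[-0.0045,-0.027,-0.002,-40,17],[-0.0084,-0.0327,-0.002,-50,17]]])

```text
clock: 40.2
eef_pos: [0.4447, 0.3675, 0.1219]
tool_rot: [0.333, 0.943, 0.001, 0.001]
ft_force: [0.1, 0.5, -0.5]
grip_width: 0.0145
grasp_force: 0.3
```

Call:
move_arm(moves=[[[-0.005,-0.005,0,-10,17],[-0.0106,-0.009,0,-20,17],[-0.017,-0.012,0,-30,17],[-0.022,-0.0136,0,-37.5,17],[-0.023,-0.0138,0,-38,17]]])

```text
clock: 40.83
eef_pos: [0.4213, 0.3536, 0.1218]
tool_rot: [0.619, 0.785, 0.001, 0.0]
ft_force: [0.2, 0.5, 0.4]
grip_width: 0.0144
grasp_force: 0.2
```

```bash
python3 st.py
```

```text
t 40.83 q [ 0.7   0.38 -0.01  1.18 -0.    2.03] tcp [0.4213 0.3536 0.1218] closeline 13.5 zax [ 0.002  0.001 -1.   ] w 0.0144 gf 0.2 F [0.2 0.5 0.4]
```

Call:
move_arm(moves=[[[0,0,0,0,30],[0,0,0,0,35],[0,0,0.03,0,35],[0,0,0.08,0,40],[0,0,0.12,0,40]]])

```text
clock: 41.45
eef_pos: [0.4212, 0.3535, 0.2428]
tool_rot: [0.62, 0.785, 0.001, 0.0]
ft_force: [0.1, 0.9, -0.4]
grip_width: 0.034
grasp_force: 0.0
```

Call:
move_arm(moves=[[[-0.01,-0.06,0.02,0,40],[-0.02,-0.12,0.02,0,40],[-0.03,-0.18,0.02,0,40],[-0.04,-0.24,0.02,0,40],[-0.05,-0.3,0.02,0,40]]])

```text
clock: 42.08
eef_pos: [0.3706, 0.0516, 0.2613]
tool_rot: [0.619, 0.785, 0.0, 0.001]
ft_force: [0.8, -1.0, 0.6]
grip_width: 0.0342
grasp_force: 0.0
```

```bash
python3 - <<'E'
import runpy;runpy.run_path('st.py')
from h import *
s=cam('scene','s11.png');t=cam('top','t11.png')
def dark(im,x,y,w,h):
    g=cv2.cvtColor(im,cv2.COLOR_BGR2GRAY);n,_,st,ce=cv2.connectedComponentsWithStats((g[y:y+h,x:x+w]<45).astype(np.uint8))
    return [(st[i].tolist(),(ce[i]+[x,y]).round(1)) for i in range(1,n) if st[i][4]>15]
for f in('scene0','s11'): print(f,dark(cv2.imread(f'pics/{f}.png'),225,310,75,60))
for f in('top0','t11'): print(f,dark(cv2.imread(f'pics/{f}.png'),210,250,75,60))
for c in(s,t): print('exp pin',proj(c,[.4219,.3527,.1555]),'knob',proj(c,[.4297,.3135,.1445]))
for a,b in(('top0','t11'),('scene0','s11')):
    A,B=[cv2.imread(f'pics/{q}.png').astype(int) for q in(a,b)]
    r=(slice(250,310),slice(205,285)) if a=='top0' else (slice(315,410),slice(235,315))
    print(np.abs(A-B)[r].mean())
E
```

```text
t 42.08 q [ 0.14 -0.03 -0.15  1.46 -0.    1.47] tcp [0.3706 0.0516 0.2613] closeline 13.5 zax [ 0.001 -0.    -1.   ] w 0.0342 gf 0.0 F [ 0.8 -1.   0.6]
scene0 [([43, 13, 11, 16, 137], array([272.9, 330.5])), ([0, 17, 4, 17, 41], array([226.3, 335.2])), ([27, 19, 6, 13, 72], array([254.5, 334.9]))]
s11 [([43, 13, 10, 16, 141], array([272.5, 330.3])), ([0, 17, 4, 17, 40], array([226.3, 335.1])), ([29, 20, 6, 13, 68], array([256.3, 336. ]))]
top0 []
t11 []
exp pin [257.31907676 335.82177863] knob [273.71862034 330.29338488]
exp pin [230.9530557  283.82874938] knob [246.2871673  280.77294823]
5.258472222222222
8.172368421052632
```

The knob is within 0.4 px of its starting spot, and the pin is where a button angle near 0 puts it. Handing in.

```bash
python3 -c "
from workcell import job
print(job.job_done())"
```

```text
the job is handed in; nothing more can be done
None
```

I packed all three tubes into the carrier, put the lid back home with the turn-button across it, and handed the job in at about 42 s; my final camera checks agreed, but no verdict came back.

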